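# Close the clamp on the black bowl

### The arm

A 7-joint arm with a two-finger parallel gripper is mounted at the origin on the work surface. World frame = base frame: x ahead of the robot, y to its left, z up, the work surface at z = 0. Lengths are in m, angles in rad, forces in N, time in s.
With the tool pointing down it reaches from about 0.4 to 0.875 m from the base axis. Payload 19.3 kg.
Tool frame: the origin (TCP) lies midway between the tips of the shut fingers; the grasp point (between the pads) lies 19 mm behind it (tcp_to_grasp is the z of the grasp point in the tool frame, in m); z points along the fingers, y is the line along which they close (so a half turn about z gives the same grasp; the last joint's range is limited). The gripper opens to 85 mm and grips with 20 to 120 N. Pads are 22 mm wide; open, the fingers measure 114 mm over their backs; the gripper's body (76 mm by 85 mm) begins 54 mm behind the grasp point. The pads swing forward as they close: fully open they stand 13 mm farther back than shut.
Start: joints at [-1.178, 0.521, -0.036, 1.599, 0.021, 1.021, -0.113], TCP at [0.279, 0.559, 0.231] pointing down, gripper open.
Joint ranges: [-2.91, 2.91], [-0.3, 2.13], [-1.5, 1.42], [0.17, 2.43], [-1.26, 4.41], [0.16, 1.93], [-2.52, 2.52]. Speed limits (rad/s): [1.89, 1.89, 2.39, 2.39, 3.01, 3.01, 3.01].

### API

Orientations are given as [roll, pitch, yaw] about the fixed x, y, z axes, in that order (R = Rz(yaw) Ry(pitch) Rx(roll)).
In Python, from workcell import * gives the robot as it stands.
- The arm moves only by the tool send_rows, never from a script. Its argument "increments" is a list of rows, each a list of 3 entries, a list of its own where there are three numbers: the shift along the tool's x, y, z in mm, then the turn, a rotation vector about the tool's x, y, z in degrees, then the gripper's target within -1 to 1 (fully open at 1, half-way at 0, shut at -1). In form: [[[x, y, z], [wx, wy, wz], grip], ...]. A call has 1 to 10 rows; each row is the pose to reach, as a shift and turn from the pose commanded when the call began, along the tool's axes at that moment; what a row does not reach only later rows make up. A row lasts 1/10 s, in which the tool goes at most 50 mm and 8.59 degrees, less where a joint would pass 70% of its speed; a pose out of reach is approached as far as the arm can. A call with a gripper value outside its range is refused whole. The fingers move at their own pace and stop on an object; "newtons" is the grip in N (left out, the last holds). Time passes only in rows, so rows that repeat a pose let the fingers close. It gives the time, the measured TCP pose, the force, the opening and the grip force at its end, in the units of the state.
- observe(): the state, without advancing time (a new reading comes with each control period).
- grab_frame(name): name is "scene" or "top"; returns the picture (420x560x3 uint8, blue, green, red); there is no depth.
- camera_params(name): a dict with "fovy" (degrees; the focal length in pixels is half the picture's height over the tangent of half this angle, whatever the lens; pixels are square), "cx", "cy" (the principal point, pixels), "extrinsics" (4x4, takes a point from world to camera coordinates). Camera axes: x right, y down, z forward; pixel columns grow to the right and rows downward; lengths in m; the calibration is good to about 2 mm. A picture is of the moment at which its call begins. camera_params takes no time and is no camera call.
- job_done(): hands the job in; it is judged then, once.
The state is a dict: "clock": time; "qpos": joint angles; "qd": joint speeds; "joint_efforts": joint torques, N m; "position": TCP position; "tool_rot": TCP orientation; "force": force on the tool from outside, world axes, zero at the start; "moment": the same for the moment, N m; "grip_width": finger opening in m; "finger_force": force on a finger pad.
Only numpy, scipy, OpenCV 4.12 (cv2) and the standard library are available. Lean on these libraries where they do the work, as an engineer would, in place of code of your own. Each camera call takes 0.05 s, during which the arm holds its last target. There are 200 camera calls.

### The job

Two bowl holders stand on the lacquer bench, each with an upturned bowl and its sliding jaw parked behind a yellow bump. Lift the jaw of the holder with the black and red chequered bowl by its brass knob over the bump, slide it all the way towards that bowl and let it down flat on the bowl's side of the bump, so that the bowl cannot work loose. Leave that bowl where it stands, leave the other holder's jaw alone, and let go of the knob.

Things in the scene. Friction and masses are not known exactly. Their poses are not given: they have to be found in the camera images.
- holder: Fixed board 330 x 130 x 16 mm with the upturned chequered bowl. Origin: underside, centre line; x runs along the rails from the parked jaw towards the bowl, z up. Yellow bump 8 mm high at x -79 to -69 mm. The jaw moves only along x (end stops at knob x -105 and -25 mm, fully home) and up 0 to 22 mm. It must be up over 8 mm (15 is good) to pass; it comes down flat only past knob x -50 mm.
- knob (a point): Centre of that jaw's upright brass knob, 26 mm across, 36 mm high; holder's axes. In the holder's frame y = 0, z = 68 mm with the jaw down, x = -105 to -99 mm when parked. The steel jaw under it is 36 mm long; its green-tipped nose reaches 44 mm ahead. About 0.2 kg, 1 N friction, falls when let go. Close fingers along holder y; solid parts beside the knob start 18 mm below its centre.
- bowl_center (a point): Centre, half-way up, of the upturned black lacquer bowl with red chequers: 120 mm across, 62 mm high, loose, rim down on the board at holder x = 84 mm. With the jaw fully home its nose stops about 5 mm short of the bowl.
- spare_knob (a point): Centre of the same knob on the other, identical holder, which carries a plain brown bowl; to be left alone.

How it is judged:
On the way:
1. the jaw is lifted and carried over the bump (z of knob in the frame of holder above 0.0745 m and x of knob in the frame of holder above -0.085 m), for 0.05 s.
At the end, for the whole second after the job is handed in: The jaw of the black bowl's holder is within 18 mm of its end stop at the bowl and down flat (knob no more than 4 mm above its lowest height) (x of knob in the frame of holder above -0.043 m and z of knob in the frame of holder below 0.072 m); the robot touches nothing.
It fails at once if the black bowl is shifted by more than 15 mm (distance of bowl_center from where it was at the start of the episode above 0.015 m).
It fails at once if the other holder's jaw is moved by more than 12 mm (distance of spare_knob from where it was at the start of the episode above 0.012 m).
It also fails if it takes over 29 s, if anything falls off the work surface, if the arm or the gripper's body presses on something with over 40 N, if the wrist force passes 120 N, or if a joint passes its speed limit or range.

## Working session

There is one attempt and no reset: what is moved stays moved. The work goes in short steps, Python scripts to look and compute and a tool call to move; the robot and the scene stay as the last step left them, time stands still between calls to the robot, and variables do not carry over. Pictures are saved under pics/ and viewed, at most 10 in all, crops included, and the job is handed in when it is done.

Besides the shell and the picture viewer there is one more tool, called after "Emit:" by a JSON object that holds its "fn" and its "kwargs", one argument or row to a line. send_rows: Moves the arm, as the interface text tells. Its arguments: {"type":"object","properties":{"increments":{"type":"array"},"newtons":{"type":"number"}},"required":["increments"]}

```bash
mkdir -p pics; python3 - <<'E'
from workcell import *
import cv2,numpy as np
for n in("scene","top"):
    im=grab_frame(n); cv2.imwrite(f"pics/{n}0.png",im)
    c=camera_params(n); print(n,c["fovy"],c["cx"],c["cy"],c.get("lens"),list(c)); print(np.round(c["extrinsics"],4).tolist())
s=observe(); print(s["clock"],s["position"],s["tool_rot"],s["grip_width"])
E
```

```text
scene 54.008561113522575 275.26087737753596 216.12968650507608 None ['fovy', 'cx', 'cy', 'extrinsics']
[[-0.7951, 0.6065, 0.0014, 0.4513], [0.4344, 0.571, -0.6966, -0.1776], [-0.4232, -0.5533, -0.7175, 0.9906], [0.0, 0.0, 0.0, 1.0]]
top 42.234460908347664 280.56384436556533 199.60974699971095 None ['fovy', 'cx', 'cy', 'extrinsics']
[[0.0086, -0.9999, -0.011, -0.0115], [-0.9943, -0.0074, -0.1063, 0.5758], [0.1062, 0.0118, -0.9943, 1.0982], [0.0, 0.0, 0.0, 1.0]]
0.1 [0.27893895 0.55896993 0.23079594] [-3.14058744e+00  8.59137336e-05  2.67875385e+00] 0.08571948225458244
```

View pics/scene0.png

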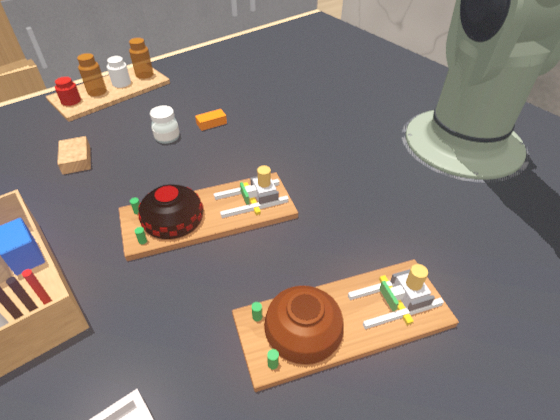

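View pics/top0.png

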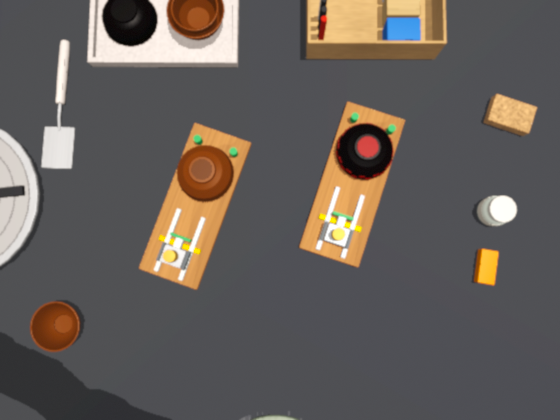

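The scene view shows the chequered bowl's holder in the middle, with the board spanning about (120,210)–(297,190) and the knob at about (264,177). In the top view its board corners are near (349,102), (405,120), (358,266) and (301,247), with the knob at about (339,235). The other holder, with the brown bowl, is to be left alone.

```bash
cat > h.py <<'E'
from workcell import *
import cv2,numpy as np
def ray(n,uv):
    c=camera_params(n);f=210/np.tan(np.radians(c["fovy"]/2));E=np.array(c["extrinsics"])
    d=np.array([(uv[0]-c["cx"])/f,(uv[1]-c["cy"])/f,1]);R=E[:3,:3]
    d=R.T@d; return -R.T@E[:3,3],d/np.linalg.norm(d)
def plane(n,uv,z):
    o,d=ray(n,uv);return o+d*(z-o[2])/d[2]
def tri(a,b):
    (o1,d1),(o2,d2)=ray("top",a),ray("scene",b)
    s=np.linalg.lstsq(np.c_[d1,-d2],o2-o1,rcond=None)[0]
    p,q=o1+s[0]*d1,o2+s[1]*d2; return (p+q)/2,np.linalg.norm(p-q)
E
python3 - <<'E'
from h import *
ks={}
for n,(x0,x1,y0,y1) in dict(top=(295,410,95,272),scene=(112,305,155,255)).items():
    im=cv2.imread(f"pics/{n}0.png");hsv=cv2.cvtColor(im,cv2.COLOR_BGR2HSV)
    sub=hsv[y0:y1,x0:x1]
    m=cv2.inRange(sub,(5,90,90),(18,255,255))
    m=cv2.morphologyEx(m,cv2.MORPH_OPEN,np.ones((3,3)))
    c=max(cv2.findContours(m,0,2)[0],key=cv2.contourArea)
    hull=cv2.convexHull(cv2.findNonZero(m))
    q=cv2.approxPolyDP(hull,8,True)[:,0]+[x0,y0]
    print(n,"corners",q.tolist())
    for p in q: print(np.round(plane(n,p,.016),4))
    r=cv2.minAreaRect(hull);print("minrect",r, )
    m=cv2.inRange(sub,(17,60,100),(35,255,255))
    k,l,st,ce=cv2.connectedComponentsWithStats(m)
    for i in range(1,k):
        if st[i,4]>15: print(" yel",st[i].tolist(),(ce[i]+[x0,y0]).round(1),cv2.mean(sub,(l==i).astype(np.uint8))[:3])
a=cv2.imread("pics/top0.png")[200:270,300:370];b=cv2.imread("pics/scene0.png")[155:225,225:295]
cv2.imwrite("pics/c.png",np.hstack([cv2.resize(i,(400,400),interpolation=cv2.INTER_NEAREST) for i in(a,b)]))
E
```

```text
top corners [[404, 119], [359, 265], [300, 248], [346, 102]]
[ 0.7522 -0.2683  0.016 ]
[ 0.4424 -0.1705  0.016 ]
[ 0.4764 -0.048   0.016 ]
[ 0.7887 -0.145   0.016 ]
minrect ((56.851558685302734, 88.71017456054688), (63.76447677612305, 155.9267120361328), 17.87869644165039)
 yel [54, 16, 12, 13, 44] [354.5 116.4] (21.477272727272727, 137.25, 191.1590909090909)
 yel [91, 28, 11, 12, 34] [392.  128.1] (21.794117647058822, 136.76470588235293, 189.41176470588235)
 yel [39, 115, 19, 7, 32] [342.4 212.7] (22.5, 126.53125, 216.4375)
 yel [23, 117, 8, 9, 57] [321.6 216.2] (24.36842105263158, 213.82456140350877, 241.0877192982456)
 yel [34, 119, 9, 10, 57] [333.1 219.2] (24.94736842105263, 188.75438596491227, 226.22807017543857)
 yel [49, 125, 7, 9, 48] [347.4 224. ] (25.708333333333332, 190.27083333333331, 234.22916666666666)
 yel [59, 129, 9, 10, 63] [358.1 228.4] (24.126984126984127, 205.76190476190476, 240.87301587301587)
 yel [36, 133, 14, 12, 133] [337.7 233.8] (26.57142857142857, 129.69924812030075, 246.92481203007517)
scene corners [[297, 217], [124, 254], [119, 208], [276, 172]]
[ 0.4868 -0.0369  0.016 ]
[ 0.7885 -0.1519  0.016 ]
[ 0.7497 -0.2678  0.016 ]
[ 0.4371 -0.1685  0.016 ]
minrect ((94.4576644897461, 59.62862777709961), (53.656436920166016, 178.22390747070312), 77.25471496582031)
 yel [145, 10, 14, 23, 263] [263.6 175.4] (20.96577946768061, 122.88593155893535, 211.9087452471483)
 yel [127, 26, 10, 6, 29] [244.1 183.1] (25.17241379310345, 136.72413793103448, 245.20689655172413)
 yel [136, 42, 10, 8, 48] [252.1 200.3] (24.479166666666664, 145.625, 224.8125)
 yel [141, 51, 8, 9, 52] [256.8 210.4] (23.903846153846157, 160.0, 234.80769230769232)
 yel [26, 75, 10, 15, 23] [143.8 239. ] (22.08695652173913, 113.56521739130434, 161.0)
```

View pics/c.png

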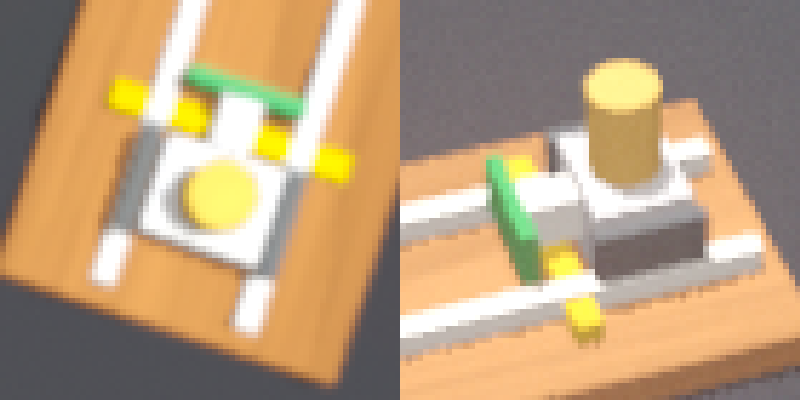

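Zoomed in, the knob's top disc is at about (338.4,233.3) in the top view and (263.3,169.7) in the scene view. The jaw is parked behind the bump.

```bash
python3 - <<'E'
from h import *
from scipy.spatial.transform import Rotation as Ro
k,e=tri((338.4,233.3),(263.3,169.7));print("knobtop",k,e,plane("top",(338.4,233.3),.086),plane("scene",(263.3,169.7),.086))
c=np.array([plane("top",p,.016)[:2] for p in[(404.5,119),(359,265.5),(300,248),(346.5,102)]])
far=(c[0]+c[3])/2;near=(c[1]+c[2])/2;d=far-near;L=np.linalg.norm(d);d/=L;ctr=c.mean(0)
yaw=np.arctan2(d[1],d[0]);print("L",L,np.degrees(yaw),"ctr",ctr)
r=k[:2]-ctr;print("knob in holder",r@d,r@[-d[1],d[0]])
s=observe();R=Ro.from_euler("xyz",s["tool_rot"])
print(np.round(R.as_matrix(),4).tolist())
P=np.array(s["position"])
for z in(.20,.095):
    print(z,R.inv().apply(np.r_[k[:2],z]-P)*1000)
for off in(0,np.pi):
    T=Ro.from_euler("xyz",[np.pi,0,yaw+off]);rv=(R.inv()*T).as_rotvec(degrees=True);print(rv)
print(s["qpos"])
E
```

```text
knobtop [ 0.50424793 -0.12111818  0.08677315] 0.0005399277788131309 [ 0.5044908  -0.12136581  0.086     ] [ 0.50351603 -0.12168929  0.086     ]
L 0.32679745014445943 -17.538771604751553 ctr [ 0.61468352 -0.15850054]
knob in holder -0.11656701717968536 0.0023646931096280525
[[-0.8948, 0.4465, -0.0004], [0.4465, 0.8948, -0.0009], [-0.0001, -0.001, -1.0]]
0.2 [-505.25381463 -507.90562389   31.34992096]
0.095 [-505.24479369 -507.8000765   136.34986753]
[5.96756132e-04 8.65327130e-02 1.71020038e+02]
[-5.78622916e-02  3.99036112e-04 -8.97994010e+00]
[-1.17819762  0.5219437  -0.03631958  1.59993455  0.02121347  1.02110862
 -0.1128291 ]
```

Emit:
{"fn": "send_rows", "kwargs": {
  "increments": [
    [[-30, -30, 0], [0, 0, -1], 1],
    [[-60, -60, 0], [0, 0, -2], 1],
    [[-90, -90, 0], [0, 0, -3], 1],
    [[-120, -120, 0], [0, 0, -4], 1],
    [[-150, -150, 0], [0, 0, -5], 1],
    [[-180, -180, 0], [0, 0, -6], 1],
    [[-210, -210, 0], [0, 0, -7], 1],
    [[-240, -240, 0], [0, 0, -8], 1],
    [[-270, -270, 0], [0, 0, -9], 1],
    [[-300, -300, 0], [0, 0, -9], 1]
  ],
  "newtons": 40
}}

```text
clock: 1.1
position: [0.4137, 0.1551, 0.2313]
tool_rot: [3.142, -0.0, 2.837]
force: [1.4, 0.4, 0.1]
grip_width: 0.0855
finger_force: 0.0
```

Emit:
{"fn": "send_rows", "kwargs": {
  "increments": [
    [[-28, -40, 0], [0, 0, 0], 1],
    [[-57, -79, 5], [0, 0, 0], 1],
    [[-85, -119, 15], [0, 0, 0], 1],
    [[-114, -158, 25], [0, 0, 0], 1],
    [[-142, -198, 40], [0, 0, 0], 1],
    [[-170, -237, 60], [0, 0, 0], 1],
    [[-170, -237, 80], [0, 0, 0], 1],
    [[-170, -237, 80], [0, 0, 0], 1]
  ]
}}

```text
clock: 1.9
position: [0.5028, -0.1213, 0.1489]
tool_rot: [-3.14, -0.004, 2.834]
force: [-0.5, 0.3, 1.1]
grip_width: 0.0852
finger_force: 0.0
```

```bash
python3 - <<'E'
from h import *
s=observe();print(s["clock"],s["position"],s["tool_rot"])
a=grab_frame("scene");b=grab_frame("top");cv2.imwrite("pics/s1.png",a);cv2.imwrite("pics/t1.png",b)
A=cv2.resize(a[70:270,160:360],(400,400));B=cv2.resize(b[130:330,240:440],(400,400))
cv2.imwrite("pics/c1.png",np.hstack([A,B]))
# checks: bump midpoint, bowl top
k=np.array([.5042,-.1211]);d=np.array([np.cos(np.radians(-17.5)),np.sin(np.radians(-17.5))]);n=np.array([-d[1],d[0]])
for nm,uv,z in(("bump",(340.1,222.3),.023),("bowltop",(368,147),.078)):
    r=plane("top",uv,z)[:2]-k;print(nm,r@d,r@n)
E
```

```text
1.9 [ 0.50281272 -0.12132713  0.14894704] [-3.1404596  -0.00422972  2.83351208]
bump 0.02777579974028139 -0.001549114534920191
bowltop 0.1842969973631251 -0.005632178254669605
```

View pics/c1.png

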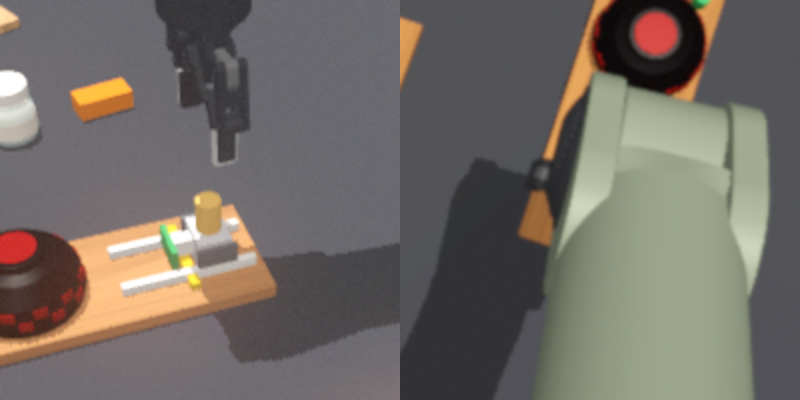

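Emit:
{"fn": "send_rows", "kwargs": {
  "increments": [
    [[0, 0, 25], [0, 0, 0], 1],
    [[0, 0, 50], [0, 0, 0], 1],
    [[0, 0, 75], [0, 0, 0], 1],
    [[0, 0, 90], [0, 0, 0], 1],
    [[0, 0, 96], [0, 0, 0], 1],
    [[0, 0, 96], [0, 0, 0], 1],
    [[0, 0, 96], [0, 0, 0], -1],
    [[0, 0, 96], [0, 0, 0], -1],
    [[0, 0, 96], [0, 0, 0], -1],
    [[0, 0, 96], [0, 0, 0], -1]
  ],
  "newtons": 40
}}

```text
clock: 3.0
position: [0.5045, -0.1204, 0.0558]
tool_rot: [3.142, 0.001, 2.836]
force: [-4.9, -12.9, 11.1]
grip_width: 0.0281
finger_force: 8.0
```

Emit:
{"fn": "send_rows", "kwargs": {
  "increments": [
    [[0, 0, 0], [0, 0, 0], -1],
    [[0, 0, 0], [0, 0, 0], -1],
    [[0, 0, 0], [0, 0, 0], -1]
  ]
}}

```text
clock: 3.3
position: [0.5044, -0.122, 0.0561]
tool_rot: [-3.14, 0.001, 2.834]
force: [-3.7, -9.4, 12.2]
grip_width: 0.025
finger_force: 38.7
```

Emit:
{"fn": "send_rows", "kwargs": {
  "increments": [
    [[0, -1, -4], [0, 0, 0], -1],
    [[0, -1, -8], [0, 0, 0], -1],
    [[0, -1, -12], [0, 0, 0], -1],
    [[0, -1, -16], [0, 0, 0], -1],
    [[0, -1, -16], [0, 0, 0], -1]
  ]
}}

```text
clock: 3.8
position: [0.5039, -0.1219, 0.0718]
tool_rot: [-3.141, 0.0, 2.835]
force: [-1.0, -5.9, -1.3]
grip_width: 0.0245
finger_force: 39.5
```

```bash
python3 - <<'E'
from h import *
s=observe();print(s["clock"],s["position"],s["force"],s["moment"],s["finger_force"])
a=grab_frame("scene");cv2.imwrite("pics/c2.png",cv2.resize(a[130:250,200:320],(480,480)))
E
```

```text
3.8 [ 0.50387495 -0.12187797  0.07184555] [-0.99001613 -5.93513547 -1.33302174] [-1.26504553  0.20113599  0.04260371] 39.528674483299255
```

View pics/c2.png

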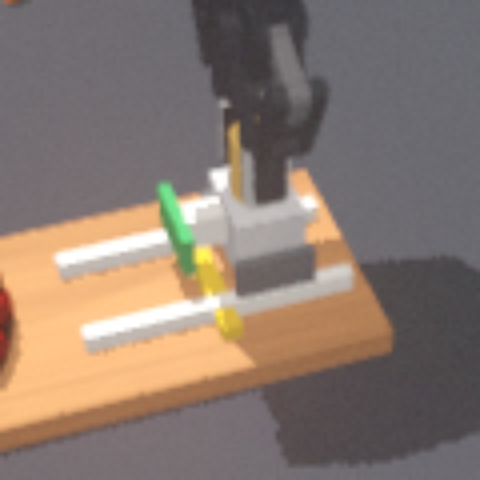

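The jaw hangs from the fingers clear of the rails, with its green nose at about (178,228) in the crop, higher than before. Next I slide it along holder +x (tool −x).

Emit:
{"fn": "send_rows", "kwargs": {
  "increments": [
    [[-10, -1, 0], [0, 0, 0], -1],
    [[-20, -1, 0], [0, 0, 0], -1],
    [[-30, -1, 0], [0, 0, 0], -1],
    [[-40, -1, 0], [0, 0, 0], -1],
    [[-50, -1, 0], [0, 0, 0], -1],
    [[-60, -1, 0], [0, 0, 0], -1],
    [[-67, -1, 0], [0, 0, 0], -1],
    [[-71, -1, 0], [0, 0, 0], -1],
    [[-71, -1, 0], [0, 0, 0], -1]
  ]
}}

```text
clock: 4.75
position: [0.5722, -0.1442, 0.0712]
tool_rot: [-3.141, 0.001, 2.836]
force: [-0.6, -5.7, -2.3]
grip_width: 0.0249
finger_force: 39.6
```

Emit:
{"fn": "send_rows", "kwargs": {
  "increments": [
    [[0, 0, 5], [0, 0, 0], -1],
    [[0, 0, 10], [0, 0, 0], -1],
    [[0, 0, 14], [0, 0, 0], -1],
    [[0, 0, 15], [0, 0, 0], -1],
    [[0, 0, 15], [0, 0, 0], -1]
  ]
}}

```text
clock: 5.25
position: [0.5719, -0.1441, 0.0563]
tool_rot: [-3.141, 0.001, 2.836]
force: [-1.2, -4.7, -2.3]
grip_width: 0.0249
finger_force: 40.0
```

Emit:
{"fn": "send_rows", "kwargs": {
  "increments": [
    [[0, 0, 0], [0, 0, 0], 1],
    [[0, 0, 0], [0, 0, 0], 1],
    [[0, 0, 0], [0, 0, 0], 1],
    [[0, 0, 0], [0, 0, 0], 1],
    [[0, 0, 0], [0, 0, 0], 1],
    [[0, 0, 0], [0, 0, 0], 1],
    [[0, 0, -15], [0, 0, 0], 1],
    [[0, 0, -40], [0, 0, 0], 1],
    [[0, 0, -80], [0, 0, 0], 1],
    [[0, 0, -120], [0, 0, 0], 1]
  ]
}}

```text
clock: 6.25
position: [0.5711, -0.1436, 0.1786]
tool_rot: [-3.142, -0.0, 2.836]
force: [0.4, 0.1, -0.4]
grip_width: 0.0852
finger_force: 0.0
```

Emit:
{"fn": "send_rows", "kwargs": {
  "increments": [
    [[0, 0, 0], [0, 0, 0], 1],
    [[0, 0, 0], [0, 0, 0], 1]
  ]
}}

```text
clock: 6.45
position: [0.5719, -0.1436, 0.1781]
tool_rot: [3.141, 0.002, 2.836]
force: [-0.7, 1.2, -0.4]
grip_width: 0.0859
finger_force: 0.0
```

```bash
python3 - <<'E'
from h import *
s=observe();print(s["clock"],s["position"],s["force"],s["grip_width"])
a=grab_frame("scene");cv2.imwrite("pics/c3.png",cv2.resize(a[110:260,110:310],(800,600)))
E
```

```text
6.45 [ 0.57186186 -0.1436226   0.17811928] [-0.70766353  1.24785344 -0.44808976] 0.08585149467083816
```

View pics/c3.png

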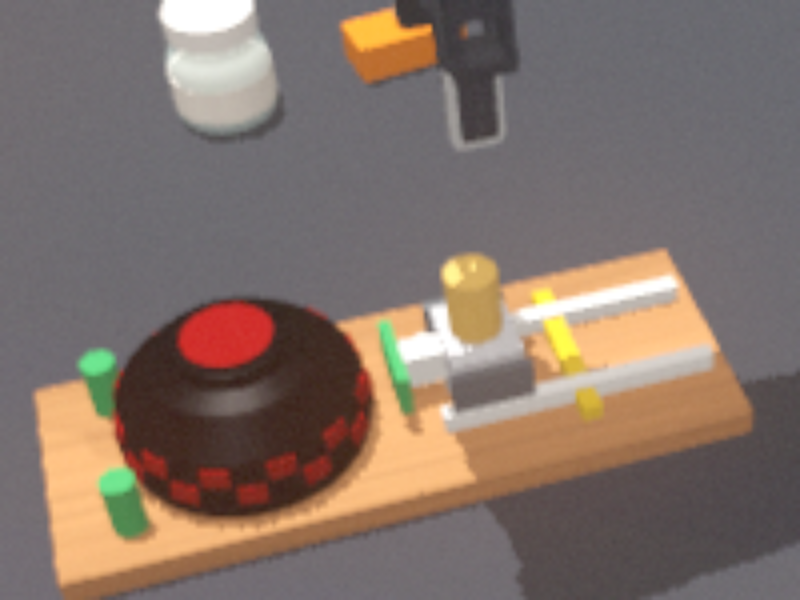

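The jaw lies flat past the bump, with its nose just short of the bowl and the knob top at about (470,268) in the crop. The gripper is clear. I'll check the position numerically and hand in if it fits.

```bash
python3 - <<'E'
from h import *
p=plane("scene",(227.1,176.6),.086);d=np.array([.9537,-.3007])
adv=(p[:2]-[.5042,-.1211])@d; print(p,adv)
if adv>.062: print(job_done())
E
```

```text
[ 0.56918694 -0.14629672  0.086     ] 0.06955469893066932
the job is handed in; nothing more can be done
None
```

I handed the job in at about 6.5 s. The chequered bowl's jaw is over the bump and down flat, with its knob about 70 mm forward (roughly 6 mm short of the end stop). The knob is released, and neither that bowl nor the other holder was touched.

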